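# Put the piled-up lids back on their enamel pots

## Robot

A 6-joint arm with a two-finger parallel gripper is mounted at the origin on the work surface. World frame = base frame: x ahead of the robot, y to its left, z up, the work surface at z = 0. Lengths are in mm, angles in rad, forces in N, time in s.
With the tool pointing down it reaches from about 350 to 875 mm from the base axis. Payload 4.2 kg.
Tool frame: the origin (TCP) lies midway between the tips of the shut fingers; the grasp point (between the pads) lies 19 mm behind it (arm.tcp_to_grasp is the distance from the TCP to the grasp point, in mm); z points along the fingers, y is the line along which they close (so a half turn about z gives the same grasp; the last joint's range is limited). The gripper opens to 85 mm and grips with 20 to 120 N. Pads are 22 mm wide; open, the fingers measure 114 mm over their backs; the gripper's body (76 mm by 85 mm) begins 54 mm behind the grasp point. The pads swing forward as they close: fully open they stand 13 mm farther back than shut.
Start: joints at [1.481, 0.385, 0.008, 0, -1.194, -0.259], TCP at [213.574, 587.355, 231.312] pointing down, gripper open.
Joint ranges: [-3.14, 3.14], [-1.21, 2.06], [-1.07, 1.41], [-3.16, 2.05], [-2.99, -0.16], [-3.1, 3.1]. Speed limits (rad/s): [2.79, 2.79, 3.14, 3.14, 3.14, 3.14].

## Interface

Orientations are given as a unit quaternion [x, y, z, w].
In Python, from bench import arm gives the robot as it stands.
- The arm moves only by the tool arm_command, never from a script. Its argument "rows" is a list of rows, each a list of 2 entries, a list of its own where there are three numbers: the shift along the tool's x, y, z as a fraction of full scale, then the turn, a rotation vector about the tool's x, y, z as a fraction of full scale. In form: [[[x, y, z], [wx, wy, wz]], ...]. A call has 1 to 5 rows; each row is the pose to reach, as a shift and turn from the pose commanded when the call began, along the tool's axes at that moment, turning the shorter way round; what a row does not reach only later rows make up. Full scale, the value 1, is 0.25 m for a shift and 180 degrees for a turn. A row lasts 1/10 s, in which the tool goes at most 50 mm and 8.59 degrees, less where a joint would pass 70% of its speed; a pose out of reach is approached as far as the arm can. A call with a number of a shift or a turn outside -1 to 1 is refused whole. A call with a gripper value outside its range is refused whole. "grip" is the opening, from 0 (shut) to 1 (fully open), set as the call begins (left out, the last holds). The fingers move at their own pace and stop on an object; the grip force is fixed at half the most. Time passes only in rows, so rows that repeat a pose let the fingers close. It gives the time, the measured TCP pose, the force, the opening and the grip force at its end, in the units of the state.
- arm.read_state(): the state, without advancing time (a new reading comes with each control period).
- arm.get_image(name): name is "side" or "top"; returns (picture, depth): 400x640x3 uint8, blue, green, red; 400x640 float32, mm along the optical axis (not along the pixel's ray), 0 where there is no reading.
- arm.camera_info(name): a dict with "fx", "fy", "cx", "cy" (pixels), "k1" (the pictures are not rectified: a ray, as slopes to the right and down, at radius r is drawn at 1 + k1 r^2 times it, then the intrinsics apply), "extrinsics" (4x4, takes a point from camera to world coordinates). Camera axes: x right, y down, z forward; pixel columns grow to the right and rows downward; lengths in mm; the calibration is good to about 2 mm. A picture is of the moment at which its call begins. camera_info takes no time and is no camera call.
- arm.job_done(): hands the job in; it is judged then, once.
Trained networks look in the newest picture that a camera, given by its name, has taken for a name from the list of things; names that differ only in an ending like _2 or _b are one class to them, and where a whole thing is asked for, a point or a joint stands for the part that bears it (a point fixed in the world has none). Each returns a list of dicts, best first, with "score" (0 to 1); they miss things now and then, are a little off and sometimes report something else, mostly with a low value. They report only what shows in the picture. A call takes as long as a camera call. They do not tell look-alikes from the thing itself.
- arm.spot_in(camera, query): "position" ([column, row] in pixels, amid what is visible of it).
The state is a dict: "clock": time; "joints": joint angles; "joint_vel": joint speeds; "joint_efforts": joint torques, N m; "position": TCP position; "ee_rot": TCP orientation; "contact_force": force on the tool from outside, world axes, zero at the start; "wrist_torque": the same for the moment, N m; "gripper_width": finger opening in mm; "grasp_force": force on a finger pad.
Only numpy, scipy, OpenCV 4.12 (cv2) and the standard library are available. Lean on these libraries where they do the work, as an engineer would, in place of code of your own. Each camera call takes 0.05 s, during which the arm holds its last target. There are 200 camera calls.

## Task

The four open enamel pots on the shop counter have had their lids piled up in one stack: take the stack apart and put every lid on the pot of its own colour and size, so that it sits level on the rim all round. Lower each lid right down onto its rim before letting go, as dropped enamel chips, and leave the pots, the glass jug and the glass jar standing where they are.

Things in the scene. Friction and masses are not known exactly. Their poses are not given: they have to be found in the camera images.
- lid_red_knob (a point): Centre of the black knob (upright, round, 24 mm across, 22 mm tall) on the red enamel lid. Top of the stack at the start, 30 mm from lid to lid; its hollow dome fits over a knob. Below this point: lid's flat top 11 mm, underside of the flange that sits on the rim 36 mm, bottom of the locating lip 41 mm. Flange 110 mm across, lip 76 mm. z: lid's axis, up.
- lid_yellow_knob (a point): Centre of the black knob (upright, round, 24 mm across, 22 mm tall) on the yellow enamel lid. Second from the top at the start, 30 mm from lid to lid; its hollow dome fits over a knob. Below this point: lid's flat top 11 mm, underside of the flange that sits on the rim 36 mm, bottom of the locating lip 41 mm. Flange 136 mm across, lip 102 mm. z: lid's axis, up.
- lid_green_knob (a point): Centre of the black knob (upright, round, 24 mm across, 22 mm tall) on the green enamel lid. Third from the top at the start, 30 mm from lid to lid; its hollow dome fits over a knob. Below this point: lid's flat top 11 mm, underside of the flange that sits on the rim 36 mm, bottom of the locating lip 41 mm. Flange 162 mm across, lip 128 mm. z: lid's axis, up.
- lid_blue_knob (a point): Centre of the black knob (upright, round, 24 mm across, 22 mm tall) on the blue enamel lid. Bottom of the stack at the start, 30 mm from lid to lid; its hollow dome fits over a knob. Below this point: lid's flat top 11 mm, underside of the flange that sits on the rim 36 mm, bottom of the locating lip 41 mm. Flange 188 mm across, lip 154 mm. z: lid's axis, up.
- pot_red_mouth (a point): Centre of the open mouth, at rim height, of the loose red enamel pot: white inside, 100 mm across outside, wall 4 mm, 65 mm tall; two loop handles of the same colour near the rim reach 77 mm from the axis to its +x and -x. z up. With its lid on, the knob's centre stands 36 mm above this point; the lid's lip has 8 mm of play all round.
- pot_yellow_mouth (a point): Centre of the open mouth, at rim height, of the loose yellow enamel pot: white inside, 126 mm across outside, wall 4 mm, 80 mm tall; two loop handles of the same colour near the rim reach 90 mm from the axis to its +x and -x. z up. With its lid on, the knob's centre stands 36 mm above this point; the lid's lip has 8 mm of play all round.
- pot_green_mouth (a point): Centre of the open mouth, at rim height, of the loose green enamel pot: white inside, 152 mm across outside, wall 4 mm, 95 mm tall; two loop handles of the same colour near the rim reach 103 mm from the axis to its +x and -x. z up. With its lid on, the knob's centre stands 36 mm above this point; the lid's lip has 8 mm of play all round.
- pot_blue_mouth (a point): Centre of the open mouth, at rim height, of the loose blue enamel pot: white inside, 178 mm across outside, wall 4 mm, 110 mm tall; two loop handles of the same colour near the rim reach 116 mm from the axis to its +x and -x. z up. With its lid on, the knob's centre stands 36 mm above this point; the lid's lip has 8 mm of play all round.
- jug: Amber glass jug, 112 mm across, 132 mm tall, handle at its +y side reaching 86 mm from the axis. Origin at the centre of its underside. A bystander.
- jar: Clear glass storage jar with a cork lid, 84 mm across, 117 mm tall. Origin at the centre of its underside. A bystander.
Not all that is in view belongs to the job. Leave any orange look-alike of the part that bears lid_red_knob alone.

How it is judged:
By the outcome, as a careful person would: the job done as asked, in the order asked, and still so for the second after the job is handed in, with the robot touching nothing.
It also fails if it takes over 109 s, if anything falls off the work surface, if the arm or the gripper's body presses on something with over 40 N, if the wrist force passes 120 N, or if a joint passes its speed limit or range.

## Working session

There is one attempt and no reset: what is moved stays moved. The work goes in short steps, Python scripts to look and compute and a tool call to move; the robot and the scene stay as the last step left them, time stands still between calls to the robot, and variables do not carry over. Pictures are saved under pics/ and viewed, at most 14 in all, crops included, and the job is handed in when it is done.

Besides the shell and the picture viewer there is one more tool, called after "Call:" by a JSON object that holds its "api" and its "payload", one argument or row to a line. arm_command: Moves the arm, as the interface text tells. Shift numbers are shares of 0.25 m and turn numbers shares of 180 degrees, none past 1 either way. Its arguments: {"type":"object","properties":{"rows":{"type":"array","items":{"type":"array"}},"grip":{"type":"number"}},"required":["rows"]}

```bash
mkdir -p pics
cat > h.py <<'E'
import numpy as np, cv2
from bench import arm
def ray(cam,uv):
    c=arm.camera_info(cam);K=np.array([[c['fx'],0,c['cx']],[0,c['fy'],c['cy']],[0,0,1.]])
    s=cv2.undistortPoints(np.array([[uv]],float),K,np.array([c['k1'],0,0,0,0.]))[0,0]
    # model check: distortion 1+k1 r^2 same as OpenCV
    return np.array([s[0],s[1],1.]),np.array(c['extrinsics'])
def pt(cam,uv,d):
    r,E=ray(cam,uv);return E[:3,:3]@(r*d)+E[:3,3]
def atz(cam,uv,z):
    r,E=ray(cam,uv);v=E[:3,:3]@r;o=E[:3,3];return o+v*(z-o[2])/v[2]
def tri(uv1,uv2,c1='top',c2='side'):
    A=[];b=[]
    os=[]
    for c,uv in((c1,uv1),(c2,uv2)):
        r,E=ray(c,uv);v=E[:3,:3]@r;v/=np.linalg.norm(v);P=np.eye(3)-np.outer(v,v);A.append(P);b.append(P@E[:3,3]);os.append((v,E[:3,3]))
    x=np.linalg.solve(A[0]+A[1],b[0]+b[1])
    n=np.cross(os[0][0],os[1][0]);n/=np.linalg.norm(n)
    return x,abs(n@(os[0][1]-os[1][1]))
def cloud(cam,d):
    c=arm.camera_info(cam);K=np.array([[c['fx'],0,c['cx']],[0,c['fy'],c['cy']],[0,0,1.]])
    g=np.stack(np.meshgrid(np.arange(640.),np.arange(400.)),-1).reshape(-1,1,2)
    s=cv2.undistortPoints(g,K,np.array([c['k1'],0,0,0,0.])).reshape(400,640,2)
    E=np.array(c['extrinsics'])
    p=np.dstack([s,np.ones((400,640))])*d[...,None]
    return p@E[:3,:3].T+E[:3,3]
E
cat > a.py <<'E'
from h import *
for c in('top','side'):
    im,d=arm.get_image(c);cv2.imwrite(f'pics/{c}0.png',im);np.savez(f'{c}0.npz',im=im,d=d)
    i=arm.camera_info(c);print(c,i['fx'],i['k1'],np.round(i['extrinsics'],3).tolist())
n=['lid_red_knob','lid_yellow_knob','lid_green_knob','lid_blue_knob','pot_red_mouth','pot_yellow_mouth','pot_green_mouth','pot_blue_mouth','jug','jar']
for q in n:
    for c in('top','side'):
        d=np.load(f'{c}0.npz')['d']
        for r in arm.spot_in(c,q)[:3]:
            u,v=r['position'];z=d[int(round(v)),int(round(u))]
            print(q,c,round(r['score'],2),np.round([u,v],1),np.round(pt(c,(u,v),z),0) if z else 0)
print(arm.read_state())
E
python3 a.py
```

```text
top 386.6479678761208 -0.045514991481379136 [[-0.094, -0.97, 0.222, 329.963], [-0.996, 0.09, -0.027, 103.666], [0.006, -0.224, -0.975, 1213.162], [0.0, 0.0, 0.0, 1.0]]
side 427.59113795852653 -0.047719440554737425 [[-0.949, -0.213, 0.234, 191.527], [-0.316, 0.608, -0.728, 1259.511], [0.013, -0.765, -0.644, 1144.706], [0.0, 0.0, 0.0, 1.0]]
lid_red_knob top 0.8 [217.3 230.8] [505. 384. 121.]
lid_red_knob top 0.79 [153.1 252.8] [470. 607.  29.]
lid_red_knob side 0.84 [290.2 337.5] [478. 633.  32.]
lid_red_knob side 0.79 [306.7 261.3] [505. 415. 121.]
lid_red_knob side 0.61 [366.1 146.1] [ 500. -365.   72.]
lid_yellow_knob top 0.9 [229.7 241. ] [478. 358.  84.]
lid_yellow_knob side 0.87 [311.  274.5] [482. 441.  95.]
lid_green_knob top 0.55 [235.1 246. ] [464. 346.  68.]
lid_green_knob top 0.37 [263.6 148.4] [781. 251.  12.]
lid_green_knob side 0.84 [305.  284.4] [494. 463.  68.]
lid_green_knob side 0.21 [306.6 183.8] [689. -91.   7.]
lid_blue_knob top 0.73 [230.4 254.2] [444. 369.  35.]
lid_blue_knob side 0.83 [312.3 295.8] [469. 466.  24.]
lid_blue_knob side 0.19 [304.  262.2] [513. 41
[... 1011 characters left out ...]
e+00,  3.84705212e-01,  7.90632422e-03, -5.29323616e-05,
       -1.19401288e+00, -2.58600865e-01]), 'joint_vel': array([-1.45604759e-03, -1.28425474e-04,  2.56813468e-05, -8.22151357e-04,
       -2.05169007e-03,  2.32449566e-04]), 'joint_efforts': array([ 3.37823139e-04, -3.92104518e+01,  1.88616747e+01,  4.19073343e+00,
       -4.01268853e-04,  1.35175167e-06]), 'position': array([213.54740663, 587.35640649, 231.30354283]), 'ee_rot': array([ 9.84831043e-01, -1.73516037e-01, -2.38729903e-05,  9.76300226e-06]), 'contact_force': array([-0.08691638,  0.23236026, -0.13509357]), 'wrist_torque': array([-0.00892247, -0.05587842,  0.00460186]), 'grasp_force': 0.0, 'gripper_width': 85.39911308967642}
```

View pics/top0.png

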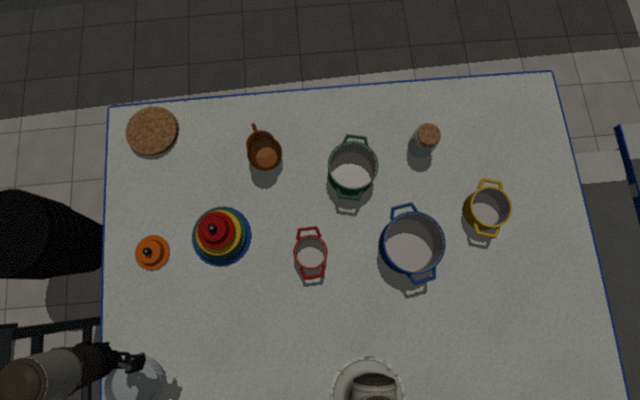

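View pics/side0.png

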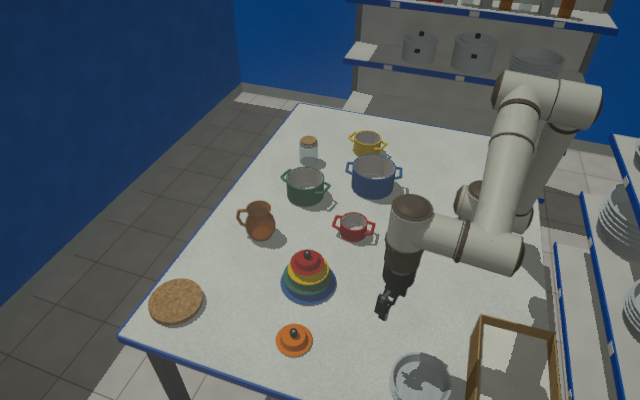

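Top view: the stack is at (217,231) with its red knob at (213,229), and the orange look-alike lid at (152,253), alone, is not the target. Pots: red (311,253), green (352,168), blue (412,243), yellow (488,208). The jug is at (263,149) and the jar at (427,135). The side view agrees: stack (308,275), orange lid (294,338).

Next I measure the knob and the rims, and check the choice in a close crop.

```bash
cat > b.py <<'E'
from h import *
from scipy.optimize import least_squares
D={c:np.load(f'{c}0.npz') for c in('top','side')}
C={c:cloud(c,D[c]['d'].astype(float)) for c in D}
k={}
for c,(u,v) in dict(top=(213,229),side=(308,256)).items():
    im=D[c]['im'];g=im.max(2)[v-14:v+15,u-14:u+15]
    m=(g<45).astype(np.uint8);n,l,st,ce=cv2.connectedComponentsWithStats(m)
    i=min(range(1,n),key=lambda i:np.hypot(*(ce[i]-14))-st[i,4]*.1);k[c]=ce[i]+[u-14,v-14]
    p=C[c][v-14:v+15,u-14:u+15][l==i];print(c,'knob px',k[c],st[i],'cloud',np.median(p,0),p[:,2].max())
print('tri knob',tri(k['top'],k['side']))
def lid(c0,zr,name):
    for c in C:
        P=C[c].reshape(-1,3);m=(np.hypot(*(P[:,:2]-c0).T)<120)&(abs(P[:,2]-zr)<3);print(name,c,m.sum())
pots=dict(red=((430,133),100,65),yellow=((510,-430),126,80),green=((683,-40),152,95),blue=((434,-200),178,110))
for n,(c0,d,h) in pots.items():
    for cs in(['top'],['side'],['top','side']):
        P=np.vstack([C[c].reshape(-1,3) for c in cs]);P=P[(abs(P[:,2]-h+2)<7)]
        x=np.array(c0,float)
        for w in(60,25,12,8):
            r=np.hypot(*(P[:,:2]-x).T);q=P[abs(r-d/2+2)<w]
            x=least_squares(lambda x:np.hypot(*(q[:,:2]-x).T)-d/2+2,x,loss='soft_l1',f_scale=2).x
        top=[np.percentile(q[:,2],95)]
        print(n,cs,len(q),x.round(1),'rms',np.std(np.hypot(*(q[:,:2]-x).T)-d/2+2).round(1),'top',np.round(top,1),'reach',np.hypot(*x).round())
cv2.imwrite('pics/crop1.png',np.hstack([cv2.resize(D['top']['im'][195:280,130:255],None,fx=3,fy=3),cv2.resize(D['side']['im'][240:325,250:375],None,fx=3,fy=3)]))
E
python3 b.py
```

```text
top knob px [212.31372549 228.60784314] [ 9  9  9 10 51] cloud [508.27133168 392.65793226 141.67726597] 147.0720863411641Traceback (most recent call last):
  File "b.py", line 9, in <module>
    i=min(range(1,n),key=lambda i:np.hypot(*(ce[i]-14))-st[i,4]*.1);k[c]=ce[i]+[u-14,v-14]
ValueError: min() iterable argument is empty
```

```bash
sed -i 's/g<45/g<(45 if c=="top" else 80)/' b.py; python3 b.py
```

```text
top knob px [212.31372549 228.60784314] [ 9  9  9 10 51] cloud [508.27133168 392.65793226 141.67726597] 147.0720863411641
side knob px [307.08695652 255.02173913] [10  9  7  9 46] cloud [507.09960392 403.84717574 138.60931753] 145.7450360997135
tri knob (array([511.05436008, 395.81023483, 128.60460764]), np.float64(0.6980541532782036))
red ['top'] 230 [427.4 126.8] rms 2.0 top [69.3] reach 446.0
red ['side'] 178 [425.3 131.2] rms 2.8 top [68.] reach 445.0
red ['top', 'side'] 405 [426.6 128.6] rms 2.8 top [69.2] reach 446.0
yellow ['top'] 354 [ 509.7 -427.3] rms 2.3 top [84.] reach 665.0
yellow ['side'] 134 [ 509.  -423.5] rms 3.4 top [83.5] reach 662.0
yellow ['top', 'side'] 486 [ 509.5 -426.7] rms 2.9 top [83.8] reach 665.0
green ['top'] 378 [672.8 -24.2] rms 2.2 top [98.9] reach 673.0
green ['side'] 214 [670.9 -19.4] rms 2.9 top [97.9] reach 671.0
green ['top', 'side'] 591 [672.3 -22.6] rms 3.0 top [98.8] reach 673.0
blue ['top'] 505 [ 423.4 -171.2] rms 2.2 top [114.1] reach 457.0
blue ['side'] 257 [ 422.1 -167.8] rms 3.2 top [113.] reach 454.0
blue ['top', 'side'] 756 [ 423.  -170.2] rms 2.8 top [113.9] reach 456.0
```

View pics/crop1.png

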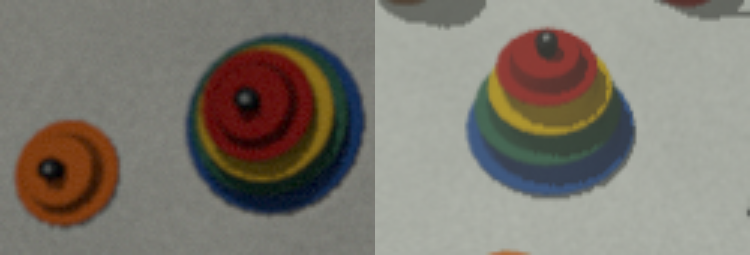

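The crop shows that the chosen stack has the red lid on top (black knob at about 212,229 in the top picture), and the orange lid beside it is the look-alike. The measured heights (knob 129–131, rims about 65/80/95/110) and the reaches are consistent.

First move: halfway to the stack, turning the tool square with the world axes.

Call:
{"api": "arm_command", "payload": {
  "rows": [
    [[0.69, 0.157, 0.06], [0, 0, -0.111]],
    [[0.69, 0.157, 0.06], [0, 0, -0.111]],
    [[0.69, 0.157, 0.06], [0, 0, -0.111]],
    [[0.69, 0.157, 0.06], [0, 0, -0.111]],
    [[0.69, 0.157, 0.06], [0, 0, -0.111]]
  ],
  "grip": 1
}}

```text
clock: 1.6
position: [364.9, 489.0, 215.8]
ee_rot: [1.0, -0.002, -0.0, 0.001]
contact_force: [-0.7, 0.8, 0.2]
gripper_width: 85.3
grasp_force: 0.0
```

Call:
{"api": "arm_command", "payload": {
  "rows": [
    [[0.59, 0.38, 0.2], [0, 0, 0]],
    [[0.59, 0.38, 0.2], [0, 0, 0]],
    [[0.59, 0.38, 0.2], [0, 0, 0]],
    [[0.59, 0.38, 0.2], [0, 0, 0]],
    [[0.59, 0.38, 0.2], [0, 0, 0]]
  ]
}}

```text
clock: 2.1
position: [511.6, 394.0, 164.2]
ee_rot: [1.0, -0.002, -0.001, 0.001]
contact_force: [-1.6, -1.0, 0.2]
gripper_width: 85.4
grasp_force: 0.0
```

```bash
cat > c.py <<'E'
import sys
from h import *
for c in('top','side'):
    im,d=arm.get_image(c);cv2.imwrite(f'pics/{c}{sys.argv[1]}.png',im);np.savez(f'{c}{sys.argv[1]}.npz',im=im,d=d)
s=arm.read_state();print(s['position'],s['ee_rot'],s['contact_force'],s['clock'])
a=D=[np.load(f'{c}{sys.argv[1]}.npz')['im'] for c in('top','side')]
(u1,v1),(u2,v2)=[tuple(map(int,x.split(','))) for x in sys.argv[2:4]]
cr=lambda im,u,v:cv2.resize(im[max(v-50,0):v+50,u-65:u+65],(390,300),interpolation=cv2.INTER_CUBIC)
cv2.imwrite(f'pics/crop{sys.argv[1]}.png',np.hstack([cr(a[0],u1,v1),cr(a[1],u2,v2)]))
E
python3 c.py 2 213,229 308,260
```

```text
[509.85683903 396.49055631 165.94821839] [ 9.99999831e-01 -5.08609514e-04 -1.97747927e-04  2.00736673e-04] [ 0.48535686  0.01350604 -0.350897  ] 2.2
```

View pics/crop2.png

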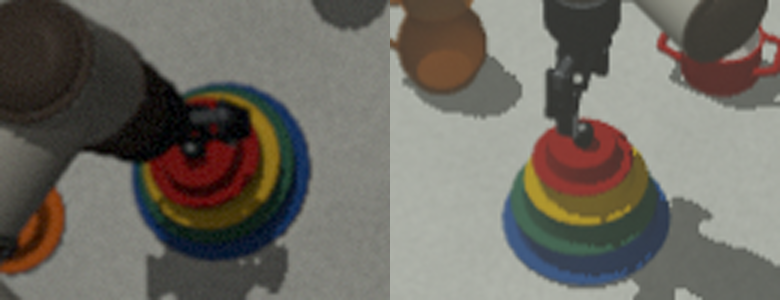

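```bash
cat >> h.py <<'E'
def proj(cam,p):
    c=arm.camera_info(cam);E=np.linalg.inv(np.array(c['extrinsics']));K=np.array([[c['fx'],0,c['cx']],[0,c['fy'],c['cy']],[0,0,1.]])
    q=E[:3,:3]@np.array(p,float)+E[:3,3];return cv2.projectPoints(q.reshape(1,1,3),np.zeros(3),np.zeros(3),K,np.array([c['k1'],0,0,0,0.]))[0].ravel()
E
python3 - <<'E'
from h import *
out=[]
for c,(u,v) in dict(top=(213,229),side=(308,255)).items():
    im=np.load(c+'2.npz')['im'];u0,v0=u-32,v-25;s=6
    b=cv2.resize(im[v0:v0+50,u0:u0+65],None,fx=s,fy=s,interpolation=cv2.INTER_CUBIC);b=cv2.convertScaleAbs(b,alpha=1.6,beta=15)
    for p,col in(((510,396.5,131),(255,255,255)),((510,396.5+45,179),(255,255,0)),((510,396.5-45,179),(255,0,255)),((510,396.5,166),(0,255,0))):
        q=(proj(c,p)-[u0,v0]+.5)*s;cv2.circle(b,tuple(int(t) for t in q),5,col,1)
    out.append(b)
cv2.imwrite('pics/ov.png',np.hstack(out))
E
```

```text
(no output)
```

View pics/ov.png

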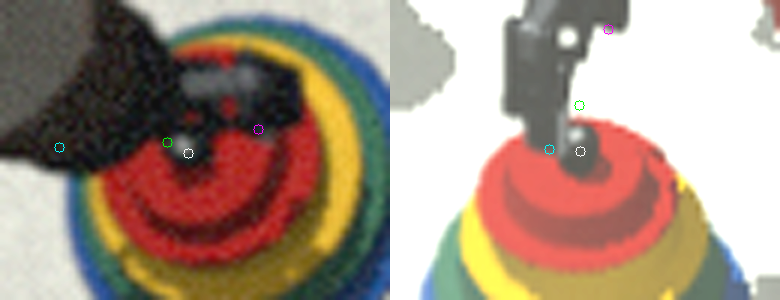

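The overlay matches: the knob projects onto the knob (white, both views), and the near fingertip falls on its predicted spot. Descending.

Call:
{"api": "arm_command", "payload": {
  "rows": [
    [[0.004, 0, 0.06], [0, 0, 0]],
    [[0.004, 0, 0.12], [0, 0, 0]],
    [[0.004, 0, 0.172], [0, 0, 0]],
    [[0.004, 0, 0.172], [0, 0, 0]]
  ]
}}

```text
clock: 2.6
position: [509.0, 396.7, 121.6]
ee_rot: [1.0, 0.001, -0.001, 0.001]
contact_force: [0.1, -0.1, 0.5]
gripper_width: 85.2
grasp_force: 0.0
```

Call:
{"api": "arm_command", "payload": {
  "rows": [
    [[0, 0, 0], [0, 0, 0]],
    [[0, 0, 0], [0, 0, 0]],
    [[0, 0, 0], [0, 0, 0]],
    [[0, 0, 0], [0, 0, 0]],
    [[0, 0, 0], [0, 0, 0]]
  ],
  "grip": 0
}}

```text
clock: 3.1
position: [511.2, 396.7, 124.2]
ee_rot: [1.0, 0.0, 0.001, -0.0]
contact_force: [0.8, -0.7, 3.7]
gripper_width: 21.7
grasp_force: 59.2
```

Call:
{"api": "arm_command", "payload": {
  "rows": [
    [[0, 0, -0.04], [0, 0, 0]],
    [[0, 0, -0.1], [0, 0, 0]],
    [[0, 0, -0.18], [0, 0, 0]],
    [[0, 0, -0.28], [0, 0, 0]],
    [[0, 0, -0.28], [0, 0, 0]]
  ]
}}

```text
clock: 3.6
position: [512.5, 397.9, 198.0]
ee_rot: [1.0, 0.0, 0.003, -0.003]
contact_force: [-0.2, 0.9, -1.0]
gripper_width: 21.9
grasp_force: 58.8
```

```bash
python3 c.py 3 213,229 308,250
```

```text
[510.57927582 396.48555249 193.72895279] [ 9.99999816e-01 -2.65517821e-04 -3.12337972e-06 -5.46189667e-04] [-0.19793264 -0.0606954  -2.4253814 ] 3.7
```

View pics/crop3.png

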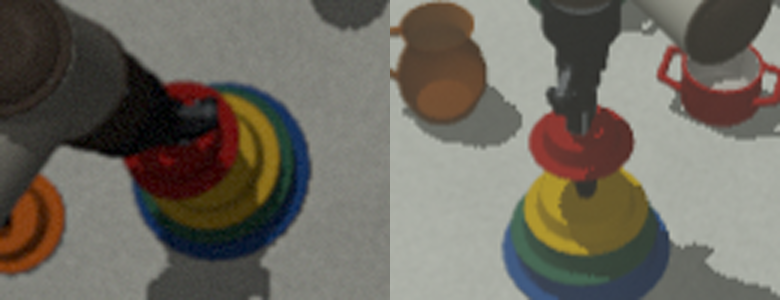

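Red lid is held level, and the yellow knob is free below it. Carrying it over the red pot (about 426,129).

Call:
{"api": "arm_command", "payload": {
  "rows": [
    [[-0.168, 0.535, -0.04], [0, 0, 0]],
    [[-0.168, 0.535, -0.04], [0, 0, 0]],
    [[-0.168, 0.535, -0.04], [0, 0, 0]],
    [[-0.168, 0.535, -0.04], [0, 0, 0]]
  ]
}}

```text
clock: 4.1
position: [466.0, 257.9, 202.5]
ee_rot: [1.0, -0.002, -0.002, 0.001]
contact_force: [0.5, 0.0, -2.3]
gripper_width: 21.6
grasp_force: 59.0
```

Call:
{"api": "arm_command", "payload": {
  "rows": [
    [[-0.168, 0.535, 0.16], [0, 0, 0]],
    [[-0.168, 0.535, 0.16], [0, 0, 0]],
    [[-0.168, 0.535, 0.16], [0, 0, 0]],
    [[-0.168, 0.535, 0.16], [0, 0, 0]],
    [[-0.168, 0.535, 0.16], [0, 0, 0]]
  ]
}}

```text
clock: 4.6
position: [426.3, 128.1, 162.7]
ee_rot: [1.0, -0.001, -0.001, 0.0]
contact_force: [0.5, -0.7, -1.4]
gripper_width: 21.5
grasp_force: 59.3
```

```bash
python3 c.py 4 311,250 354,225
```

```text
[427.4591884  129.80389882 163.35925948] [ 9.99999914e-01  1.97435835e-04  3.26704832e-04 -1.59801297e-04] [-0.92595855  0.93850834 -0.55619904] 4.7
```

View pics/crop4.png

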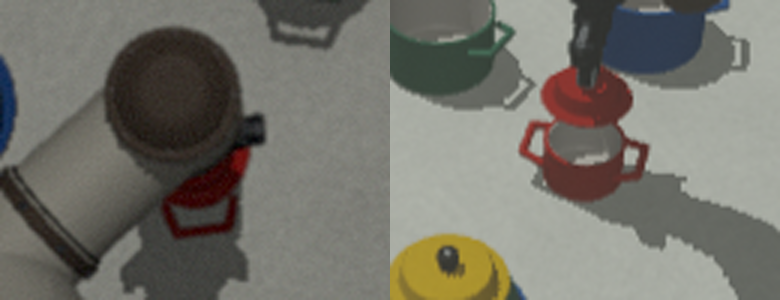

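Call:
{"api": "arm_command", "payload": {
  "rows": [
    [[0, 0, 0.1], [0, 0, 0]],
    [[0, 0, 0.18], [0, 0, 0]],
    [[0, 0, 0.24], [0, 0, 0]],
    [[0, 0, 0.26], [0, 0, 0]],
    [[0, 0, 0.264], [0, 0, 0]]
  ]
}}

```text
clock: 5.2
position: [427.1, 129.8, 96.9]
ee_rot: [1.0, 0.001, -0.0, 0.0]
contact_force: [-0.0, 0.8, -1.3]
gripper_width: 21.7
grasp_force: 59.3
```

```bash
python3 c.py 5 311,250 354,230
```

```text
[427.43094271 129.82216054  97.76114007] [ 9.99999763e-01  4.13376940e-04  4.95558155e-04 -2.41196953e-04] [0.26655824 0.1714833  0.03220334] 5.3
```

View pics/crop5.png

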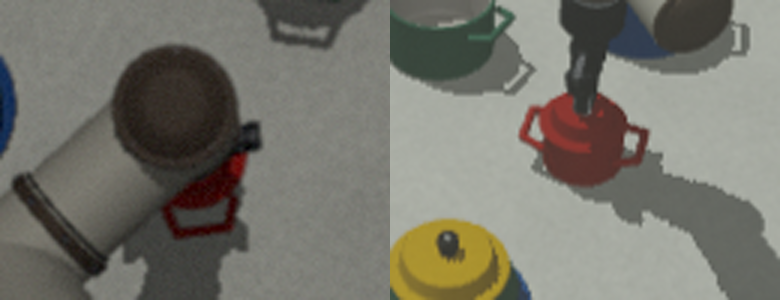

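Call:
{"api": "arm_command", "payload": {
  "rows": [
    [[0, 0, 0.004], [0, 0, 0]],
    [[0, 0, 0.008], [0, 0, 0]],
    [[0, 0, 0.012], [0, 0, 0]],
    [[0, 0, 0.012], [0, 0, 0]]
  ]
}}

```text
clock: 5.7
position: [426.7, 129.0, 94.4]
ee_rot: [1.0, -0.0, 0.0, -0.0]
contact_force: [-0.6, 0.3, -1.5]
gripper_width: 21.9
grasp_force: 59.3
```

Call:
{"api": "arm_command", "payload": {
  "rows": [
    [[0, 0, 0.004], [0, 0, 0]],
    [[0, 0, 0.006], [0, 0, 0]],
    [[0, 0, 0.006], [0, 0, 0]]
  ]
}}

```text
clock: 6.0
position: [426.9, 129.0, 94.1]
ee_rot: [1.0, 0.0, 0.0, 0.0]
contact_force: [-4.7, -0.3, 8.8]
gripper_width: 21.8
grasp_force: 60.4
```

Contact came at the expected height. Releasing and rising.

Call:
{"api": "arm_command", "payload": {
  "rows": [
    [[0, 0, 0], [0, 0, 0]],
    [[0, 0, 0], [0, 0, 0]],
    [[0, 0, 0], [0, 0, 0]],
    [[0, 0, -0.04], [0, 0, 0]],
    [[0, 0, -0.15], [0, 0, 0]]
  ],
  "grip": 0.8
}}

```text
clock: 6.5
position: [425.3, 128.0, 129.2]
ee_rot: [1.0, -0.0, -0.003, 0.002]
contact_force: [0.0, 0.3, -0.4]
gripper_width: 68.2
grasp_force: 0.0
```

Call:
{"api": "arm_command", "payload": {
  "rows": [
    [[0.168, -0.535, -0.18], [0, 0, 0]],
    [[0.168, -0.535, -0.18], [0, 0, 0]],
    [[0.168, -0.535, -0.18], [0, 0, 0]],
    [[0.168, -0.535, -0.18], [0, 0, 0]]
  ],
  "grip": 1
}}

```text
clock: 6.9
position: [471.9, 268.2, 178.2]
ee_rot: [1.0, 0.002, 0.003, -0.002]
contact_force: [-1.3, 0.1, -0.7]
gripper_width: 85.5
grasp_force: 0.0
```

```bash
cat > d.py <<'E'
# where are all knobs / lids now: dark blob near expected point
import sys
from h import *
g=[float(x) for x in sys.argv[2].split(',')]
k={}
for c in('top','side'):
    im,d=arm.get_image(c);np.savez(f'{c}{sys.argv[1]}.npz',im=im,d=d);cv2.imwrite(f'pics/{c}{sys.argv[1]}.png',im)
    u,v=proj(c,g).round().astype(int);R=9
    w=im[v-R:v+R+1,u-R:u+R+1].max(2);t=(int(w.min())+int(np.percentile(w,70)))/2
    n,l,st,ce=cv2.connectedComponentsWithStats((w<t).astype(np.uint8))
    i=min(range(1,n),key=lambda i:np.hypot(*(ce[i]-R))-st[i,4]*.1);k[c]=ce[i]+[u-R,v-R]
    print(c,(u,v),k[c].round(1),st[i],'thr',t,'at z',atz(c,k[c],g[2]).round(1))
print('tri',tri(k['top'],k['side']));print(arm.read_state()['position'].round(1))
E
python3 d.py 6 510,396,101
python3 - <<'E'
from h import *
a=np.load('top6.npz')['im'];b=np.load('side6.npz')['im']
f=lambda im,u,v:cv2.resize(im[v-50:v+50,u-65:u+65],(390,300))
cv2.imwrite('pics/m6.png',np.vstack([np.hstack([f(a,311,250),f(b,354,230)]),np.hstack([f(a,217,235),f(b,308,265)])]))
E
```

```text
top (np.int64(215), np.int64(230)) [216.1 226.2] [  0   0  19  12 116] thr 42.0 at z [522.  392.1 101. ]
side (np.int64(307), np.int64(261)) [308.6 261.6] [ 7  5  9 10 65] thr 113.5 at z [505.1 397.6 101. ]
tri (array([515.04974474, 392.36574449,  95.08785757]), np.float64(15.734507830467168))
[468.6 263.5 175.5]
```

View pics/m6.png

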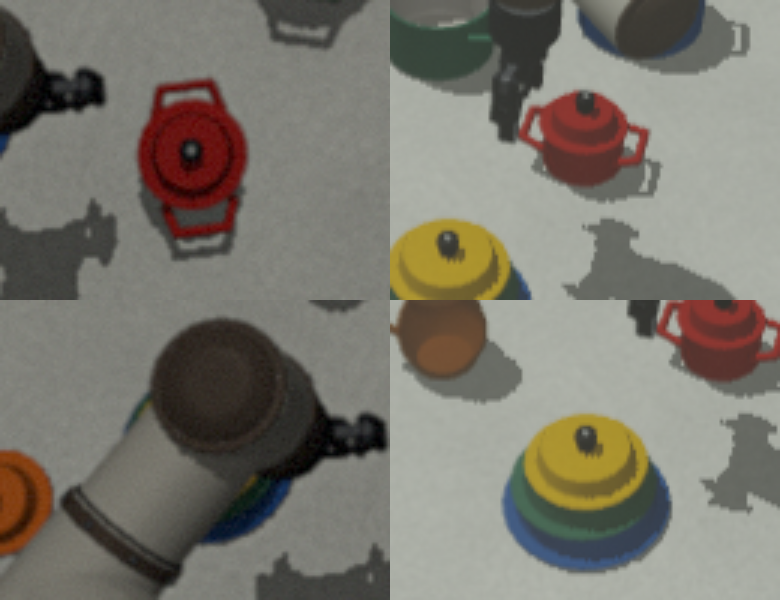

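Red lid is seated level with its knob centred, and the pot is unmoved. The yellow knob in the side view (308.6,261.5) is where expected, so I go for it.

Call:
{"api": "arm_command", "payload": {
  "rows": [
    [[0.166, -0.533, 0.08], [0, 0, 0]],
    [[0.166, -0.533, 0.08], [0, 0, 0]],
    [[0.166, -0.533, 0.08], [0, 0, 0]],
    [[0.166, -0.533, 0.2], [0, 0, 0]],
    [[0.166, -0.533, 0.25], [0, 0, 0]]
  ]
}}

```text
clock: 7.5
position: [508.6, 394.1, 109.3]
ee_rot: [1.0, -0.001, -0.003, 0.002]
contact_force: [-1.2, -1.1, -0.1]
gripper_width: 85.4
grasp_force: 0.0
```

Call:
{"api": "arm_command", "payload": {
  "rows": [
    [[0, 0, 0.04], [0, 0, 0]],
    [[0, 0, 0.076], [0, 0, 0]],
    [[0, 0, 0.08], [0, 0, 0]],
    [[0, 0, 0.08], [0, 0, 0]]
  ]
}}

```text
clock: 7.9
position: [510.6, 395.7, 93.6]
ee_rot: [1.0, -0.0, 0.0, -0.0]
contact_force: [-0.5, 0.7, 0.3]
gripper_width: 85.2
grasp_force: 0.0
```

Call:
{"api": "arm_command", "payload": {
  "rows": [
    [[0, 0, 0], [0, 0, 0]],
    [[0, 0, 0], [0, 0, 0]],
    [[0, 0, 0], [0, 0, 0]],
    [[0, 0, 0], [0, 0, 0]],
    [[0, 0, 0], [0, 0, 0]]
  ],
  "grip": 0
}}

```text
clock: 8.4
position: [510.5, 396.3, 93.4]
ee_rot: [1.0, 0.0, 0.0, -0.0]
contact_force: [0.1, -0.9, 2.6]
gripper_width: 21.7
grasp_force: 59.0
```

Call:
{"api": "arm_command", "payload": {
  "rows": [
    [[0, 0, -0.04], [0, 0, 0]],
    [[0, 0, -0.1], [0, 0, 0]],
    [[0, 0, -0.2], [0, 0, 0]],
    [[0, 0, -0.36], [0, 0, 0]],
    [[0, 0, -0.5], [0, 0, 0]]
  ]
}}

```text
clock: 8.9
position: [510.1, 395.7, 219.4]
ee_rot: [1.0, -0.0, -0.0, 0.0]
contact_force: [0.5, 0.3, -1.2]
gripper_width: 21.4
grasp_force: 58.9
```

```bash
python3 d.py 7 510,396,71
```

```text
top (np.int64(218), np.int64(232)) [210.4 223.6] [0 0 5 3 9] thr 40.5 at z [536.8 416.5  71. ]
side (np.int64(307), np.int64(267)) [310.1 270. ] [  6   5  13  14 167] thr 75.5 at z [497.4 405.1  71. ]
tri (array([515.16152841, 411.04789578,  80.11830028]), np.float64(39.48304129300615))
[512.6 397.9 224.9]
```

Call:
{"api": "arm_command", "payload": {
  "rows": [
    [[0, 0.82, 0], [0, 0, 0]],
    [[0, 0.82, 0], [0, 0, 0]],
    [[0, 0.82, 0], [0, 0, 0]],
    [[0, 0.82, 0], [0, 0, 0]],
    [[0, 0.82, 0], [0, 0, 0]]
  ]
}}

```text
clock: 9.5
position: [508.7, 186.1, 217.7]
ee_rot: [1.0, -0.002, -0.001, 0.001]
contact_force: [1.2, 0.6, -0.8]
gripper_width: 21.6
grasp_force: 59.2
```

Call:
{"api": "arm_command", "payload": {
  "rows": [
    [[0, 0.82, 0], [0, 0, 0]],
    [[0, 0.82, 0], [0, 0, 0]],
    [[0, 0.82, 0], [0, 0, 0]],
    [[0, 0.82, 0], [0, 0, 0]],
    [[0, 0.82, 0], [0, 0, 0]]
  ]
}}

```text
clock: 10.0
position: [509.1, -18.0, 217.5]
ee_rot: [1.0, -0.003, -0.001, 0.0]
contact_force: [0.1, 0.8, -2.2]
gripper_width: 21.5
grasp_force: 59.5
```

Call:
{"api": "arm_command", "payload": {
  "rows": [
    [[0, 0.82, 0], [0, 0, 0]],
    [[0, 0.82, 0], [0, 0, 0]],
    [[0, 0.82, 0], [0, 0, 0]],
    [[0, 0.82, 0], [0, 0, 0]],
    [[0, 0.82, 0], [0, 0, 0]]
  ]
}}

```text
clock: 10.5
position: [509.8, -222.8, 217.1]
ee_rot: [1.0, -0.003, -0.001, 0.0]
contact_force: [-0.9, 1.0, -2.1]
gripper_width: 21.5
grasp_force: 59.7
```

Call:
{"api": "arm_command", "payload": {
  "rows": [
    [[0, 0.82, 0], [0, 0, 0]],
    [[0, 0.82, 0], [0, 0, 0]],
    [[0, 0.82, 0], [0, 0, 0]],
    [[0, 0.82, 0], [0, 0, 0]],
    [[0, 0.82, 0], [0, 0, 0]]
  ]
}}

```text
clock: 11.0
position: [509.9, -427.8, 216.0]
ee_rot: [1.0, -0.002, -0.001, 0.0]
contact_force: [-0.2, 0.2, -3.0]
gripper_width: 21.8
grasp_force: 59.9
```

```bash
python3 c.py 8 488,208 370,100; python3 c.py 8 488,208 370,130
```

```text
[ 510.05154482 -424.27532518  216.30415559] [ 9.99998857e-01 -9.62242205e-04 -8.74323044e-04 -7.71381447e-04] [ 0.94584587  0.36400517 -1.47734845] 11.1
[ 510.48162547 -422.54502298  217.31531015] [ 9.99999675e-01  4.48233089e-04 -4.16239405e-04 -5.25263390e-04] [-0.01574425 -0.21934012 -2.48519116] 11.2
```

View pics/crop8.png

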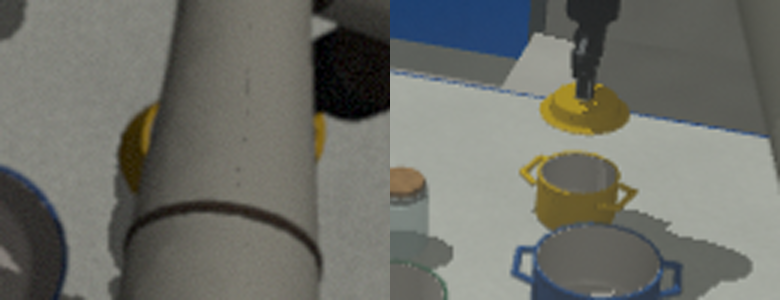

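Run:
```python
from h import *
print('side lid',proj('side',(510.3,-424,189)),'pot',proj('side',(509.4,-425.5,80)),'pot at x+5',proj('side',(514.4,-425.5,80)))
im=np.load('side8.npz')['im'];hsv=cv2.cvtColor(im,cv2.COLOR_BGR2HSV)
m=cv2.inRange(hsv,(18,120,40),(35,255,255))
n,l,st,ce=cv2.connectedComponentsWithStats(m)
for i in range(1,n):
    if st[i,4]>60:print(st[i],ce[i].round(1))
for v in range(122,160,3):
    x=np.where(m[v,330:410])[0]+330;print(v,x.min() if len(x) else 0,x.max() if len(x) else 0)
```

```text
side lid [369.02162759 116.88901003] pot [367.30376336 137.45411936] pot at x+5 [366.25880775 137.25907687]
[355 108  30  17 345] [369.4 116.4]
[348 131  39  25 342] [365.5 146.2]
[480 315  80  85 953] [535.4 348.4]
[466 330  16  70 543] [473.  368.9]
122 361 380
125 0 0
128 0 0
131 360 373
134 352 356
137 348 354
140 351 380
143 354 386
146 354 384
149 354 381
152 355 378
155 358 359
158 0 0
```

The yellow lid and its pot line up with the projections to within about 2 mm, so I lower it.

Call:
{"api": "arm_command", "payload": {
  "rows": [
    [[-0.004, 0.006, 0.14], [0, 0, 0]],
    [[-0.004, 0.006, 0.28], [0, 0, 0]],
    [[-0.004, 0.006, 0.36], [0, 0, 0]],
    [[-0.004, 0.006, 0.41], [0, 0, 0]],
    [[-0.004, 0.006, 0.412], [0, 0, 0]]
  ]
}}

```text
clock: 11.7
position: [509.0, -423.6, 113.5]
ee_rot: [1.0, 0.001, -0.001, -0.001]
contact_force: [-0.0, -0.1, -0.9]
gripper_width: 22.1
grasp_force: 59.9
```

```bash
python3 c.py 9 488,208 370,140
```

```text
[ 510.23349443 -425.13865595  116.10568329] [9.99999216e-01 7.76708585e-04 7.35787781e-04 6.51193403e-04] [-0.43600975 -0.40704835 -0.96088174] 11.8
```

View pics/crop9.png

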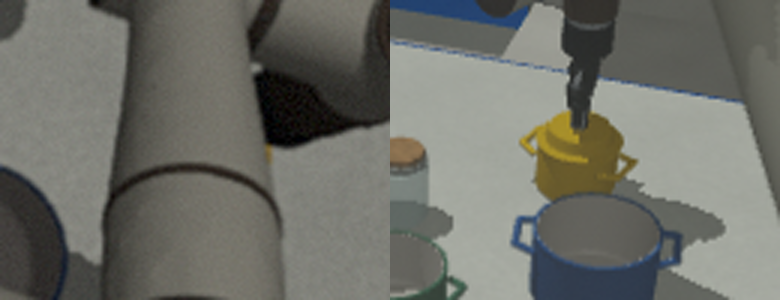

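Call:
{"api": "arm_command", "payload": {
  "rows": [
    [[0, 0, 0.006], [0, 0, 0]],
    [[0, 0, 0.012], [0, 0, 0]],
    [[0, 0, 0.018], [0, 0, 0]],
    [[0, 0, 0.018], [0, 0, 0]]
  ]
}}

```text
clock: 12.2
position: [509.1, -425.5, 110.4]
ee_rot: [1.0, -0.0, 0.0, 0.0]
contact_force: [-0.4, 0.6, -1.9]
gripper_width: 21.9
grasp_force: 59.9
```

Call:
{"api": "arm_command", "payload": {
  "rows": [
    [[0, 0, 0.004], [0, 0, 0]],
    [[0, 0, 0.006], [0, 0, 0]],
    [[0, 0, 0.006], [0, 0, 0]]
  ]
}}

```text
clock: 12.5
position: [509.1, -425.5, 108.6]
ee_rot: [1.0, -0.0, -0.0, -0.0]
contact_force: [0.6, 1.3, -0.8]
gripper_width: 21.9
grasp_force: 59.9
```

Call:
{"api": "arm_command", "payload": {
  "rows": [
    [[0, 0, 0.003], [0, 0, 0]],
    [[0, 0, 0.005], [0, 0, 0]],
    [[0, 0, 0.005], [0, 0, 0]]
  ]
}}

```text
clock: 12.8
position: [509.2, -425.6, 108.4]
ee_rot: [1.0, 0.0, 0.0, 0.0]
contact_force: [-1.8, 0.8, 3.3]
gripper_width: 21.9
grasp_force: 60.4
```

Call:
{"api": "arm_command", "payload": {
  "rows": [
    [[0, 0, 0.002], [0, 0, 0]],
    [[0, 0, 0.002], [0, 0, 0]]
  ]
}}

```text
clock: 13.0
position: [509.3, -425.7, 108.4]
ee_rot: [1.0, 0.0, 0.0, 0.0]
contact_force: [-2.9, 1.1, 5.5]
gripper_width: 21.4
grasp_force: 60.6
```

Call:
{"api": "arm_command", "payload": {
  "rows": [
    [[0, 0, 0], [0, 0, 0]],
    [[0, 0, 0], [0, 0, 0]],
    [[0, 0, 0], [0, 0, 0]],
    [[0, 0, -0.04], [0, 0, 0]],
    [[0, 0, -0.2], [0, 0, 0]]
  ],
  "grip": 0.8
}}

```text
clock: 13.5
position: [506.8, -423.8, 152.8]
ee_rot: [1.0, -0.0, -0.005, -0.003]
contact_force: [-0.2, -0.3, -0.3]
gripper_width: 68.4
grasp_force: 0.0
```

Call:
{"api": "arm_command", "payload": {
  "rows": [
    [[0, -0.82, -0.28], [0, 0, 0]],
    [[0, -0.82, -0.28], [0, 0, 0]],
    [[0, -0.82, -0.28], [0, 0, 0]],
    [[0, -0.82, -0.28], [0, 0, 0]],
    [[0, -0.82, -0.28], [0, 0, 0]]
  ],
  "grip": 1
}}

```text
clock: 14.0
position: [510.0, -217.6, 230.2]
ee_rot: [1.0, 0.002, 0.002, 0.0]
contact_force: [0.6, 0.1, 0.2]
gripper_width: 85.0
grasp_force: 0.0
```

Call:
{"api": "arm_command", "payload": {
  "rows": [
    [[0, -0.82, 0], [0, 0, 0]],
    [[0, -0.82, 0], [0, 0, 0]],
    [[0, -0.82, 0], [0, 0, 0]],
    [[0, -0.82, 0], [0, 0, 0]],
    [[0, -0.82, 0], [0, 0, 0]]
  ]
}}

```text
clock: 14.5
position: [509.6, -11.6, 227.7]
ee_rot: [1.0, 0.003, 0.001, -0.0]
contact_force: [-0.1, -0.5, 0.6]
gripper_width: 85.2
grasp_force: 0.0
```

```bash
python3 c.py 10 488,208 370,140; python3 d.py 11 510,396,71;python3 - <<'E'
from h import *
a=np.load('top11.npz')['im'];b=np.load('side11.npz')['im']
f=lambda im,u,v:cv2.resize(im[v-50:v+50,u-65:u+65],(390,300))
cv2.imwrite('pics/m11.png',np.vstack([np.hstack([f(a,488,208),f(b,370,140)]),np.hstack([f(a,217,235),f(b,308,265)])]))
E
```

```text
[509.47223774 -14.38484342 227.42021677] [9.99999067e-01 1.34129485e-03 2.56859092e-04 2.61581094e-05] [ 0.82857378 -0.01228355 -1.1017488 ] 14.6
top (np.int64(218), np.int64(232)) [216.4 232.8] [ 3  5  9 11 51] thr 33.5 at z [507.4 399.7  71. ]
side (np.int64(307), np.int64(267)) [307.7 268.8] [ 6  6  9 10 59] thr 78.0 at z [506.4 402.9  71. ]
tri (array([507.63251157, 400.41201219,  67.89140034]), np.float64(0.5317401416492874))
[509.3 -16.2 227.2]
```

View pics/m11.png

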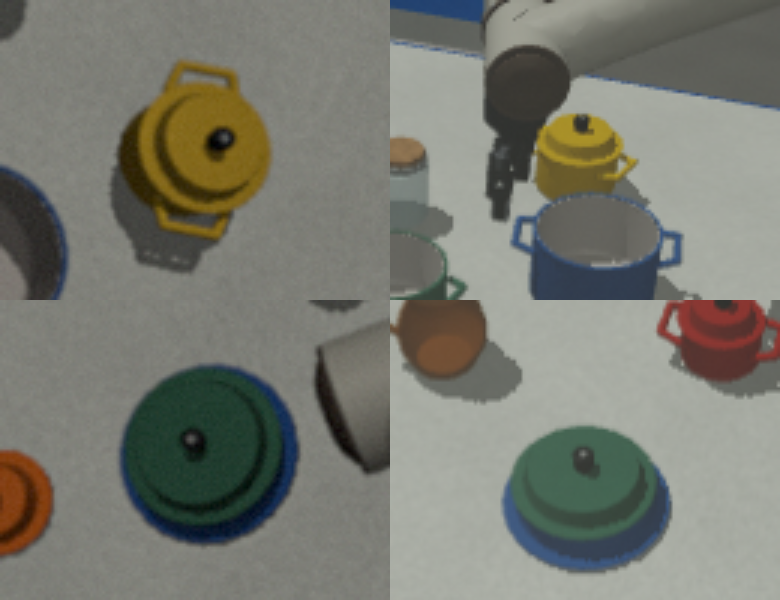

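Yellow lid is seated level and centred. The green knob is at about (508,399,69–71), where it should be. Going back for green.

Call:
{"api": "arm_command", "payload": {
  "rows": [
    [[0, -0.827, 0], [0, 0, 0]],
    [[0, -0.827, 0], [0, 0, 0]],
    [[0, -0.827, 0], [0, 0, 0]],
    [[0, -0.827, 0], [0, 0, 0]],
    [[0, -0.827, 0], [0, 0, 0]]
  ]
}}

```text
clock: 15.2
position: [510.2, 193.8, 226.8]
ee_rot: [1.0, 0.001, 0.0, -0.0]
contact_force: [-0.2, -0.0, -0.2]
gripper_width: 85.5
grasp_force: 0.0
```

Call:
{"api": "arm_command", "payload": {
  "rows": [
    [[-0.002, -0.827, 0.1], [0, 0, 0]],
    [[-0.002, -0.827, 0.2], [0, 0, 0]],
    [[-0.002, -0.827, 0.3], [0, 0, 0]],
    [[-0.002, -0.827, 0.4], [0, 0, 0]],
    [[-0.002, -0.827, 0.5], [0, 0, 0]]
  ]
}}

```text
clock: 15.7
position: [511.2, 396.6, 108.2]
ee_rot: [1.0, -0.001, 0.002, -0.002]
contact_force: [1.0, -0.2, 0.4]
gripper_width: 85.0
grasp_force: 0.0
```

Call:
{"api": "arm_command", "payload": {
  "rows": [
    [[0, 0, 0.06], [0, 0, 0]],
    [[0, 0, 0.1], [0, 0, 0]],
    [[0, 0, 0.12], [0, 0, 0]],
    [[0, 0, 0.12], [0, 0, 0]]
  ]
}}

```text
clock: 16.1
position: [509.7, 393.7, 78.0]
ee_rot: [1.0, -0.001, 0.0, -0.0]
contact_force: [-0.6, -1.0, -0.2]
gripper_width: 85.7
grasp_force: 0.0
```

```bash
python3 -c "
from h import *
arm.get_image('side');s=arm.read_state();print(s['position'],s['contact_force'])"
```

```text
[509.89752615 394.25537672  78.87281565] [ 0.14236611 -0.56697968 -0.15916835]
```

Call:
{"api": "arm_command", "payload": {
  "rows": [
    [[-0.004, -0.014, 0.02], [0, 0, 0]],
    [[-0.004, -0.014, 0.05], [0, 0, 0]],
    [[-0.004, -0.014, 0.06], [0, 0, 0]],
    [[-0.004, -0.014, 0.06], [0, 0, 0]]
  ]
}}

```text
clock: 16.55
position: [507.4, 398.1, 62.1]
ee_rot: [1.0, -0.0, -0.0, 0.0]
contact_force: [-0.1, -1.3, -0.4]
gripper_width: 85.3
grasp_force: 0.0
```

Call:
{"api": "arm_command", "payload": {
  "rows": [
    [[0, 0, 0], [0, 0, 0]],
    [[0, 0, 0], [0, 0, 0]],
    [[0, 0, 0], [0, 0, 0]],
    [[0, 0, 0], [0, 0, 0]],
    [[0, 0, 0], [0, 0, 0]]
  ],
  "grip": 0
}}

```text
clock: 17.05
position: [508.1, 398.9, 63.3]
ee_rot: [1.0, 0.0, 0.0, -0.0]
contact_force: [-0.6, 0.6, 1.7]
gripper_width: 21.8
grasp_force: 58.9
```

Call:
{"api": "arm_command", "payload": {
  "rows": [
    [[0, 0, -0.04], [0, 0, 0]],
    [[0, 0, -0.1], [0, 0, 0]],
    [[0, 0, -0.2], [0, 0, 0]],
    [[0, 0, -0.36], [0, 0, 0]],
    [[0, 0, -0.5], [0, 0, 0]]
  ]
}}

```text
clock: 17.55
position: [507.6, 398.0, 189.2]
ee_rot: [1.0, -0.0, -0.0, 0.0]
contact_force: [0.7, 0.9, -2.2]
gripper_width: 22.1
grasp_force: 58.8
```

```bash
python3 c.py 12 217,235 308,250;python3 -c "
from h import *
for i in range(3):arm.get_image('side');s=arm.read_state();print(s['position'],s['contact_force'])"
```

```text
[510.15144546 400.39233784 194.67672979] [ 9.99981372e-01  3.97877105e-04  4.47277868e-03 -4.13424751e-03] [-0.3479219   1.36704846 -0.74695983] 17.65
[508.63101155 399.33963396 191.2309223 ] [ 0.0531554  -0.42549132 -3.13346112]
[507.50174372 398.35031825 188.53785807] [ 0.02842059 -0.13883289 -2.20421378]
[506.95742855 397.79274336 186.92089423] [ 0.46980992  0.5858473  -2.56258089]
```

View pics/crop12.png

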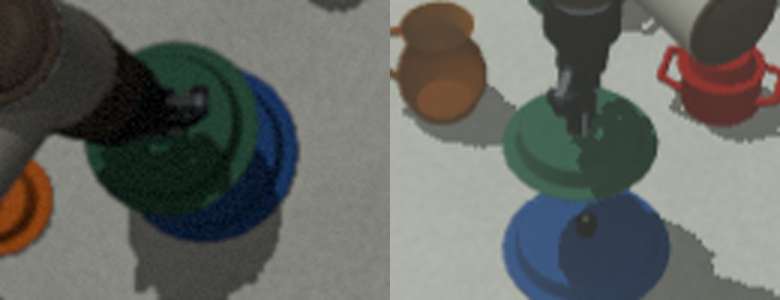

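Call:
{"api": "arm_command", "payload": {
  "rows": [
    [[0.328, 0.84, -0.06], [0, 0, 0]],
    [[0.328, 0.84, -0.06], [0, 0, 0]],
    [[0.328, 0.84, -0.06], [0, 0, 0]],
    [[0.328, 0.84, -0.06], [0, 0, 0]],
    [[0.328, 0.84, -0.06], [0, 0, 0]]
  ]
}}

```text
clock: 18.3
position: [589.5, 184.5, 200.7]
ee_rot: [1.0, -0.002, -0.002, 0.001]
contact_force: [0.2, -0.5, -1.7]
gripper_width: 21.7
grasp_force: 59.1
```

Call:
{"api": "arm_command", "payload": {
  "rows": [
    [[0.328, 0.84, 0], [0, 0, 0]],
    [[0.328, 0.84, 0], [0, 0, 0]],
    [[0.328, 0.84, 0], [0, 0, 0]],
    [[0.328, 0.84, 0], [0, 0, 0]],
    [[0.328, 0.84, 0], [0, 0, 0]]
  ]
}}

```text
clock: 18.8
position: [671.3, -25.5, 199.8]
ee_rot: [1.0, -0.002, -0.003, 0.001]
contact_force: [0.4, 0.5, -2.6]
gripper_width: 21.8
grasp_force: 59.2
```

```bash
cat > e.py <<'E'
import sys
from h import *
n=sys.argv[1];zf=-28.0
for i in range(4):arm.get_image('side')
s=arm.read_state();p=s['position'];print(p.round(1),s['contact_force'].round(1),s['clock'])
lo,hi=dict(green=((65,60,25),(95,255,255)),blue=((100,100,30),(125,255,255)))[n]
for c in('top','side'):
    im,d=arm.get_image(c);m=cv2.inRange(cv2.cvtColor(im,cv2.COLOR_BGR2HSV),lo,hi)
    cv2.imwrite(f'pics/{n}_{c}.png',im)
    N,l,st,ce=cv2.connectedComponentsWithStats(m)
    print(c,'proj lid',proj(c,p+[0,0,zf]).round(1))
    for i in range(1,N):
        if st[i,4]>150:print(st[i],(st[i,:2]+(st[i,2:4]-1)/2))
E
python3 e.py green
```

```text
[670.7 -22.3 200.2] [-0.3 -0.1 -1.6] 19.0
top proj lid [354.2 157.2]
[ 327  140   56   44 1368] [354.5 161.5]
side proj lid [304.8 162. ]
[281 150  27  39 380] [294. 169.]
```

Call:
{"api": "arm_command", "payload": {
  "rows": [
    [[0.004, 0, 0.1], [0, 0, 0]],
    [[0.004, 0, 0.18], [0, 0, 0]],
    [[0.004, 0, 0.24], [0, 0, 0]],
    [[0.004, 0, 0.275], [0, 0, 0]],
    [[0.004, 0, 0.284], [0, 0, 0]]
  ]
}}

```text
clock: 19.6
position: [671.9, -20.5, 130.5]
ee_rot: [1.0, 0.001, -0.001, 0.0]
contact_force: [-0.3, -0.2, -1.7]
gripper_width: 21.7
grasp_force: 59.2
```

```bash
python3 c.py 13 352,160 306,180;python3 -c "
from h import *
for i in range(2):arm.get_image('side');s=arm.read_state();print(s['position'],s['contact_force'])"
```

```text
[672.84626432 -20.94942667 131.92971206] [9.99999858e-01 5.12195235e-04 1.16444665e-04 8.65734204e-05] [-0.15993496 -0.24664537 -1.22581507] 19.7
[673.20386489 -21.0957563  132.54078975] [-0.781209    0.1628114  -1.17996968]
[673.33911408 -21.23778613 132.81798421] [-0.01006498 -0.00697247 -1.45054305]
```

View pics/crop13.png

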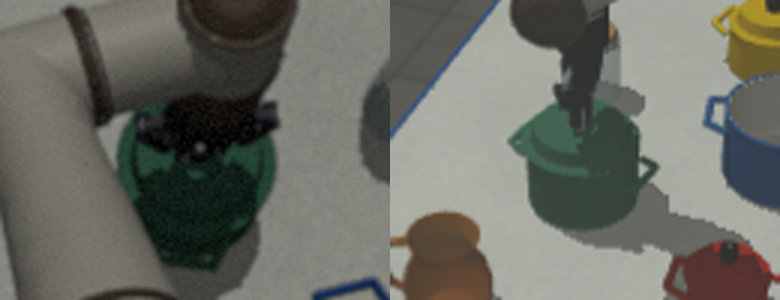

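Call:
{"api": "arm_command", "payload": {
  "rows": [
    [[-0.004, 0, 0.008], [0, 0, 0]],
    [[-0.004, 0, 0.016], [0, 0, 0]],
    [[-0.004, 0, 0.024], [0, 0, 0]],
    [[-0.004, 0, 0.024], [0, 0, 0]]
  ]
}}

```text
clock: 20.2
position: [671.5, -21.7, 125.3]
ee_rot: [1.0, -0.0, -0.0, 0.0]
contact_force: [-0.6, -0.4, -1.8]
gripper_width: 21.9
grasp_force: 59.2
```

Call:
{"api": "arm_command", "payload": {
  "rows": [
    [[0, 0, 0.004], [0, 0, 0]],
    [[0, 0, 0.008], [0, 0, 0]],
    [[0, 0, 0.008], [0, 0, 0]]
  ]
}}

```text
clock: 20.5
position: [671.7, -21.6, 123.6]
ee_rot: [1.0, -0.0, -0.0, 0.0]
contact_force: [0.3, 0.6, -2.4]
gripper_width: 21.5
grasp_force: 59.2
```

Call:
{"api": "arm_command", "payload": {
  "rows": [
    [[0, 0, 0.003], [0, 0, 0]],
    [[0, 0, 0.006], [0, 0, 0]],
    [[0, 0, 0.006], [0, 0, 0]]
  ]
}}

```text
clock: 20.8
position: [671.8, -21.7, 123.3]
ee_rot: [1.0, 0.0, 0.0, 0.0]
contact_force: [-2.9, -0.1, 4.0]
gripper_width: 21.9
grasp_force: 59.7
```

Call:
{"api": "arm_command", "payload": {
  "rows": [
    [[0, 0, 0.002], [0, 0, 0]],
    [[0, 0, 0.002], [0, 0, 0]]
  ]
}}

```text
clock: 21.0
position: [671.9, -21.7, 123.3]
ee_rot: [1.0, 0.0, 0.001, 0.0]
contact_force: [-4.5, 0.4, 6.1]
gripper_width: 21.8
grasp_force: 60.0
```

Call:
{"api": "arm_command", "payload": {
  "rows": [
    [[0, 0, 0], [0, 0, 0]],
    [[0, 0, 0], [0, 0, 0]],
    [[0, 0, 0], [0, 0, 0]],
    [[0, 0, -0.04], [0, 0, 0]],
    [[0, 0, -0.2], [0, 0, 0]]
  ],
  "grip": 0.8
}}

```text
clock: 21.5
position: [668.9, -21.7, 167.3]
ee_rot: [1.0, -0.0, -0.005, 0.0]
contact_force: [1.4, -0.8, -1.2]
gripper_width: 68.1
grasp_force: 0.0
```

Call:
{"api": "arm_command", "payload": {
  "rows": [
    [[0, 0, -0.16], [0, 0, 0]],
    [[-0.326, -0.84, -0.16], [0, 0, 0]],
    [[-0.326, -0.84, -0.16], [0, 0, 0]],
    [[-0.326, -0.84, -0.16], [0, 0, 0]],
    [[-0.326, -0.84, -0.16], [0, 0, 0]]
  ],
  "grip": 1
}}

```text
clock: 22.0
position: [598.8, 166.4, 212.7]
ee_rot: [1.0, -0.0, 0.001, -0.0]
contact_force: [0.4, 0.1, -0.4]
gripper_width: 85.2
grasp_force: 0.0
```

```bash
python3 d.py 14 509,398,41;python3 - <<'E'
from h import *
a=np.load('top14.npz')['im'];b=np.load('side14.npz')['im']
f=lambda im,u,v:cv2.resize(im[v-50:v+50,u-65:u+65],(390,300))
cv2.imwrite('pics/m14.png',np.vstack([np.hstack([f(a,352,160),f(b,306,180)]),np.hstack([f(a,217,235),f(b,308,265)])]))
for i in range(2):arm.get_image('side');s=arm.read_state();print(s['position'],s['contact_force'])
E
```

```text
top (np.int64(220), np.int64(234)) [212.3 239.6] [ 0  8  5 11 29] thr 97.5 at z [492.4 420.6  41. ]
side (np.int64(308), np.int64(274)) [308.7 275.3] [ 6  6  9  9 58] thr 91.5 at z [502.9 403.8  41. ]
tri (array([494.09125118, 416.76908564,  57.74102947]), np.float64(8.003661769783783))
[597.9 169.9 212.8]
[598.65467189 167.82840975 212.70316354] [-0.31399541 -0.80785348  0.03666234]
[599.18409148 166.27488091 212.52371844] [-1.61710277 -0.01561974  0.65517301]
```

View pics/m14.png

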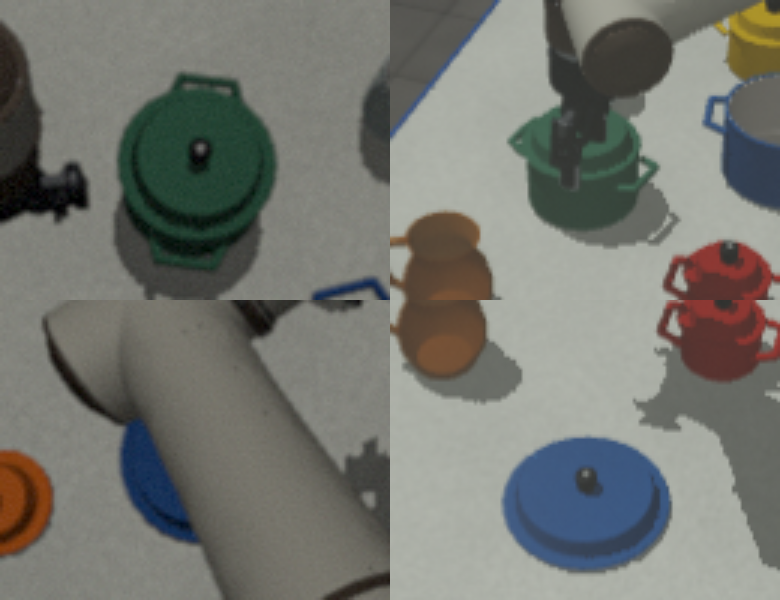

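Green lid is seated level. I have reached the picture limit, so the rest is checked numerically. Blue lid centre next, from its flange outline.

Run:
```python
from h import *
from scipy.optimize import minimize
a=np.linspace(0,2*np.pi,90)
def fit(c,im,R,z,x0,win):
    m=cv2.inRange(cv2.cvtColor(im,cv2.COLOR_BGR2HSV),(100,90,20),(130,255,255));u0,v0,u1,v1=win
    k=np.zeros_like(m);k[v0:v1,u0:u1]=m[v0:v1,u0:u1];k=cv2.morphologyEx(k,cv2.MORPH_CLOSE,np.ones((15,15)))
    ys,xs=np.nonzero(k);b=np.array([xs.min()-.5,xs.max()+.5,ys.max()+.5])
    def f(x):
        q=np.array([proj(c,(x[0]+R*np.cos(t),x[1]+R*np.sin(t),z)) for t in a]);return np.array([q[:,0].min(),q[:,0].max(),q[:,1].max()])-b
    r=minimize(lambda x:(f(x)**2).sum(),x0,method='Nelder-Mead',options=dict(maxiter=60));print(c,b,r.x.round(1),f(r.x).round(2))
fit('side',np.load('side14.npz')['im'],94,7,(508,398),(270,255,345,315))
fit('top',np.load('top11.npz')['im'],94,7,(508,398),(185,200,255,275))
```

```text
Traceback (most recent call last):
  File "h.py", line 28, in proj
    c=arm.camera_info(cam);E=np.linalg.inv(np.array(c['extrinsics']));K=np.array([[c['fx'],0,c['cx']],[0,c['fy'],c['cy']],[0,0,1.]])
ValueError: time passes only in moves, steps and waits
```

Call:
{"api": "arm_command", "payload": {
  "rows": [
    [[-0.366, -0.926, 0], [0, 0, 0]],
    [[-0.366, -0.926, 0.1], [0, 0, 0]],
    [[-0.366, -0.926, 0.2], [0, 0, 0]],
    [[-0.366, -0.926, 0.3], [0, 0, 0]],
    [[-0.366, -0.926, 0.4], [0, 0, 0]]
  ]
}}

```text
clock: 22.7
position: [517.2, 378.4, 134.5]
ee_rot: [1.0, -0.0, 0.002, -0.002]
contact_force: [1.1, 0.8, 0.1]
gripper_width: 85.6
grasp_force: 0.0
```

```bash
python3 -c "
from h import *
for i in range(4):arm.get_image('side');s=arm.read_state()
print(s['position'],s['contact_force'])"
```

```text
[516.28427215 375.71578253 131.90645565] [0.72525597 0.17755881 0.68022788]
```

```bash
python3 - <<'E'
s=open('h.py').read().replace('arm.camera_info(','info(')
s=s.replace('from bench import arm\n','from bench import arm\nimport functools\ninfo=functools.lru_cache(lambda n:arm.camera_info(n))\n');open('h.py','w').write(s)
E
cat > f.py <<'E'
from h import *
from scipy.optimize import minimize
a=np.linspace(0,2*np.pi,90)
def fit(c,im,R,z,x0,win):
    m=cv2.inRange(cv2.cvtColor(im,cv2.COLOR_BGR2HSV),(100,90,20),(130,255,255));u0,v0,u1,v1=win
    k=np.zeros_like(m);k[v0:v1,u0:u1]=m[v0:v1,u0:u1];k=cv2.morphologyEx(k,cv2.MORPH_CLOSE,np.ones((15,15)))
    ys,xs=np.nonzero(k);b=np.array([xs.min()-.5,xs.max()+.5,ys.max()+.5])
    def f(x):
        q=np.array([proj(c,(x[0]+R*np.cos(t),x[1]+R*np.sin(t),z)) for t in a]);return np.array([q[:,0].min(),q[:,0].max(),q[:,1].max()])-b
    r=minimize(lambda x:(f(x)**2).sum(),x0,method='Nelder-Mead',options=dict(maxiter=60));print(c,b,r.x.round(1),f(r.x).round(2))
fit('side',np.load('side14.npz')['im'],94,7,(508,398),(270,255,345,315))
fit('top',np.load('top11.npz')['im'],94,7,(508,398),(185,200,255,275))
E
python3 f.py
```

```text
side [280.5 335.5 304.5] [506.2 401.7] [-0.56  0.56 -0.06]
top [191.5 250.5 265.5] [508.7 402.2] [-0.39  0.38 -0.01]
```

Call:
{"api": "arm_command", "payload": {
  "rows": [
    [[-0.033, -0.097, 0.04], [0, 0, 0]],
    [[-0.033, -0.097, 0.12], [0, 0, 0]],
    [[-0.033, -0.097, 0.22], [0, 0, 0]],
    [[-0.033, -0.097, 0.26], [0, 0, 0]],
    [[-0.033, -0.097, 0.26], [0, 0, 0]]
  ]
}}

```text
clock: 23.4
position: [508.4, 398.9, 67.3]
ee_rot: [1.0, -0.001, -0.0, 0.001]
contact_force: [0.3, 0.2, -0.3]
gripper_width: 85.4
grasp_force: 0.0
```

```bash
python3 -c "
from h import *
for i in range(5):arm.get_image('side');s=arm.read_state()
print(s['position'],s['contact_force'])"
```

```text
[508.51935025 400.98601664  69.40299308] [-0.30444782  0.02433979  0.4174622 ]
```

Call:
{"api": "arm_command", "payload": {
  "rows": [
    [[0, 0, 0.05], [0, 0, 0]],
    [[0, 0, 0.1], [0, 0, 0]],
    [[0, 0, 0.13], [0, 0, 0]],
    [[0, 0, 0.138], [0, 0, 0]],
    [[0, 0, 0.138], [0, 0, 0]]
  ]
}}

```text
clock: 24.15
position: [507.3, 400.3, 32.3]
ee_rot: [1.0, 0.0, -0.0, 0.001]
contact_force: [-0.7, -1.2, 0.2]
gripper_width: 85.0
grasp_force: 0.0
```

Call:
{"api": "arm_command", "payload": {
  "rows": [
    [[0, 0, 0], [0, 0, 0]],
    [[0, 0, 0], [0, 0, 0]],
    [[0, 0, 0], [0, 0, 0]],
    [[0, 0, 0], [0, 0, 0]],
    [[0, 0, 0], [0, 0, 0]]
  ],
  "grip": 0
}}

```text
clock: 24.65
position: [507.9, 401.3, 34.0]
ee_rot: [1.0, 0.0, 0.001, -0.001]
contact_force: [-0.6, 0.5, 2.6]
gripper_width: 21.7
grasp_force: 58.8
```

Call:
{"api": "arm_command", "payload": {
  "rows": [
    [[0, 0, -0.04], [0, 0, 0]],
    [[0, 0, -0.12], [0, 0, 0]],
    [[0, 0, -0.26], [0, 0, 0]],
    [[0, 0, -0.42], [0, 0, 0]],
    [[0, 0, -0.6], [0, 0, 0]]
  ]
}}

```text
clock: 25.15
position: [506.5, 399.4, 183.2]
ee_rot: [1.0, -0.0, -0.002, 0.002]
contact_force: [-0.1, 0.2, -3.4]
gripper_width: 21.6
grasp_force: 58.9
```

```bash
python3 e.py blue
```

```text
[507.2 400.4 184.2] [-0.5  0.5 -3.9] 25.35
top proj lid [208.  228.9]
[110  70 441  37 570] [330.  88.]
[553  75  77 325 510] [591. 237.]
[101 108   8 137 200] [104.5 176. ]
[615 125  25  98 549] [627.  173.5]
[ 176  197   66   66 2562] [208.5 229.5]
[379 203  66  81 567] [411.5 243. ]
[ 99 313   3  87 198] [100. 356.]
side proj lid [307.6 250.4]
[    0     0   470   307 57830] [234.5 153. ]
[ 541    0   99  230 8302] [590.  114.5]
[479  11  84  16 532] [520.5  18.5]
[392  65  49  12 259] [416.   70.5]
[ 116  138  184  262 1356] [207.5 268.5]
[533 145  33  10 166] [549.  149.5]
[ 579  191   47  209 1235] [602. 295.]
[ 280  230   58   44 1390] [308.5 251.5]
[553 242  21 158 613] [563.  320.5]
```

Call:
{"api": "arm_command", "payload": {
  "rows": [
    [[-0.112, 0.76, -0.08], [0, 0, 0]],
    [[-0.112, 0.76, -0.08], [0, 0, 0]],
    [[-0.112, 0.76, -0.08], [0, 0, 0]],
    [[-0.112, 0.76, -0.08], [0, 0, 0]],
    [[-0.112, 0.76, -0.08], [0, 0, 0]]
  ]
}}

```text
clock: 25.95
position: [477.0, 205.3, 201.9]
ee_rot: [1.0, -0.002, -0.003, 0.002]
contact_force: [0.5, 0.7, -2.7]
gripper_width: 21.4
grasp_force: 59.5
```

Call:
{"api": "arm_command", "payload": {
  "rows": [
    [[-0.112, 0.76, 0], [0, 0, 0]],
    [[-0.112, 0.76, 0], [0, 0, 0]],
    [[-0.112, 0.76, 0], [0, 0, 0]],
    [[-0.112, 0.76, 0], [0, 0, 0]],
    [[-0.112, 0.76, 0], [0, 0, 0]]
  ]
}}

```text
clock: 26.45
position: [448.8, 16.7, 201.4]
ee_rot: [1.0, -0.003, -0.003, 0.001]
contact_force: [-0.3, 0.2, -3.4]
gripper_width: 21.7
grasp_force: 60.0
```

Call:
{"api": "arm_command", "payload": {
  "rows": [
    [[-0.112, 0.76, 0], [0, 0, 0]],
    [[-0.112, 0.76, 0], [0, 0, 0]],
    [[-0.112, 0.76, 0], [0, 0, 0]],
    [[-0.112, 0.76, 0], [0, 0, 0]],
    [[-0.112, 0.76, 0], [0, 0, 0]]
  ]
}}

```text
clock: 26.95
position: [422.1, -172.6, 201.6]
ee_rot: [1.0, -0.003, -0.002, 0.0]
contact_force: [-0.3, 1.4, -3.0]
gripper_width: 21.9
grasp_force: 60.4
```

```bash
python3 e.py blue
```

```text
[ 423.6 -168.6  202.4] [ 0.1  0.  -3.4] 27.15
top proj lid [418.3 239.1]
[110  70 441  37 577] [330.  88.]
[ 99 108  10 292 563] [103.5 253.5]
[615 125  25  98 525] [627.  173.5]
[569 137  61 263 446] [599. 268.]
[ 406  243   47   41 1141] [429. 263.]
side proj lid [374.9 153.5]
[    0     0   470   307 57775] [234.5 153. ]
[ 541    0   99  230 8304] [590.  114.5]
[479  11  84  16 530] [520.5  18.5]
[ 116  133  184  267 1390] [207.5 266. ]
[346 140  45  46 647] [368.  162.5]
[533 145  33  10 166] [549.  149.5]
[ 579  191   47  209 1235] [602. 295.]
[553 242  21 158 611] [563.  320.5]
```

Call:
{"api": "arm_command", "payload": {
  "rows": [
    [[-0.004, 0, 0.08], [0, 0, 0]],
    [[-0.004, 0, 0.15], [0, 0, 0]],
    [[-0.004, 0, 0.2], [0, 0, 0]],
    [[-0.004, 0, 0.226], [0, 0, 0]],
    [[-0.004, 0, 0.23], [0, 0, 0]]
  ]
}}

```text
clock: 27.75
position: [422.5, -168.6, 145.1]
ee_rot: [1.0, 0.001, -0.001, -0.0]
contact_force: [0.0, -0.2, -3.7]
gripper_width: 21.6
grasp_force: 60.4
```

Call:
{"api": "arm_command", "payload": {
  "rows": [
    [[0, 0, 0], [0, 0, 0]],
    [[0, 0, 0], [0, 0, 0]],
    [[0, 0, 0.004], [0, 0, 0]],
    [[0, 0, 0.008], [0, 0, 0]],
    [[0, 0, 0.008], [0, 0, 0]]
  ]
}}

```text
clock: 28.25
position: [422.5, -169.5, 143.8]
ee_rot: [1.0, -0.0, 0.0, -0.0]
contact_force: [-0.7, -0.0, -3.4]
gripper_width: 21.8
grasp_force: 60.4
```

Call:
{"api": "arm_command", "payload": {
  "rows": [
    [[0, 0, 0.004], [0, 0, 0]],
    [[0, 0, 0.008], [0, 0, 0]],
    [[0, 0, 0.012], [0, 0, 0]],
    [[0, 0, 0.012], [0, 0, 0]]
  ]
}}

```text
clock: 28.65
position: [422.4, -169.4, 140.5]
ee_rot: [1.0, -0.0, -0.0, -0.0]
contact_force: [-0.3, -0.2, -2.9]
gripper_width: 21.4
grasp_force: 60.4
```

Call:
{"api": "arm_command", "payload": {
  "rows": [
    [[0, 0, 0.004], [0, 0, 0]],
    [[0, 0, 0.008], [0, 0, 0]],
    [[0, 0, 0.008], [0, 0, 0]]
  ]
}}

```text
clock: 28.95
position: [422.7, -169.5, 139.0]
ee_rot: [1.0, 0.0, 0.0, 0.0]
contact_force: [0.4, -1.1, -0.8]
gripper_width: 21.8
grasp_force: 60.8
```

Call:
{"api": "arm_command", "payload": {
  "rows": [
    [[0, 0, 0.003], [0, 0, 0]],
    [[0, 0, 0.006], [0, 0, 0]],
    [[0, 0, 0.006], [0, 0, 0]]
  ]
}}

```text
clock: 29.25
position: [422.7, -169.5, 138.9]
ee_rot: [1.0, 0.0, 0.0, 0.0]
contact_force: [-4.7, 3.2, 10.0]
gripper_width: 21.4
grasp_force: 61.8
```

Contact is firm at the seating height. Releasing, rising, and clearing away for a final numeric check.

Call:
{"api": "arm_command", "payload": {
  "rows": [
    [[0, 0, 0], [0, 0, 0]],
    [[0, 0, 0], [0, 0, 0]],
    [[0, 0, 0], [0, 0, 0]],
    [[0, 0, -0.04], [0, 0, 0]],
    [[0, 0, -0.2], [0, 0, 0]]
  ],
  "grip": 0.8
}}

```text
clock: 29.75
position: [419.9, -169.1, 184.7]
ee_rot: [1.0, -0.0, -0.005, -0.001]
contact_force: [1.7, -0.7, 0.3]
gripper_width: 68.2
grasp_force: 0.0
```

Call:
{"api": "arm_command", "payload": {
  "rows": [
    [[0, 0, -0.25], [0, 0, 0]],
    [[0.28, -0.66, -0.25], [0, 0, 0]],
    [[0.28, -0.66, -0.25], [0, 0, 0]],
    [[0.28, -0.66, -0.25], [0, 0, 0]],
    [[0.28, -0.66, -0.25], [0, 0, 0]]
  ]
}}

```text
clock: 30.25
position: [493.8, -1.8, 251.0]
ee_rot: [1.0, 0.001, 0.001, -0.0]
contact_force: [0.3, -0.1, 0.3]
gripper_width: 68.1
grasp_force: 0.0
```

Call:
{"api": "arm_command", "payload": {
  "rows": [
    [[0.1, -0.95, 0], [0, 0, 0]],
    [[0.1, -0.95, 0], [0, 0, 0]],
    [[0.1, -0.95, 0], [0, 0, 0]],
    [[0.1, -0.95, 0], [0, 0, 0]],
    [[0.1, -0.95, 0], [0, 0, 0]]
  ]
}}

```text
clock: 30.75
position: [517.6, 235.9, 250.4]
ee_rot: [1.0, 0.001, 0.0, -0.0]
contact_force: [0.4, -0.6, -0.6]
gripper_width: 67.9
grasp_force: 0.0
```

Call:
{"api": "arm_command", "payload": {
  "rows": [
    [[0, -0.9, 0], [0, 0, 0]],
    [[0, -0.9, 0], [0, 0, 0]],
    [[0, -0.9, 0], [0, 0, 0]],
    [[0, -0.9, 0], [0, 0, 0]],
    [[0, -0.9, 0], [0, 0, 0]]
  ]
}}

```text
clock: 31.25
position: [516.9, 461.8, 249.3]
ee_rot: [1.0, 0.001, 0.0, -0.0]
contact_force: [0.4, -0.8, -0.0]
gripper_width: 68.2
grasp_force: 0.0
```

```bash
cat > g.py <<'E'
from h import *
I={}
for c in('top','side'):
    im,d=arm.get_image(c);I[c]=(im,cloud(c,d.astype(float)));np.savez(f'{c}15.npz',im=im,d=d)
pots=dict(red=((426.4,129),100,65,110,76),yellow=((509.4,-425.5),126,80,136,102),green=((671.9,-21.8),152,95,162,128),blue=((422.7,-169.5),178,110,188,154))
o={c:cloud(c,np.load(f'{c}0.npz')['d'].astype(float)) for c in I}
for n,(p,d,h,f,l) in pots.items():
  for c,(im,C) in I.items():
    P=C.reshape(-1,3);r=np.hypot(*(P[:,:2]-p).T)
    q=P[(r<f/2-4)&(r>14)&(P[:,2]>h+14)]  # flat top: tilt by plane fit
    q=q[abs(q[:,2]-np.median(q[:,2]))<5]
    A=np.c_[q[:,:2]-p,np.ones(len(q))];s=np.linalg.lstsq(A,q[:,2],rcond=None)[0]
    k=P[(r<25)&(P[:,2]>h+31)]
    w=P[(r<d/2+6)&(r>d/2-3)&(P[:,2]>20)&(P[:,2]<h-15)]
    W=o[c].reshape(-1,3);r0=np.hypot(*(W[:,:2]-p).T);w0=W[(r0<d/2+6)&(r0>d/2-3)&(W[:,2]>20)&(W[:,2]<h-15)]
    print(n,c,len(q),'top z',s[2].round(1),'(want',h+25,') tilt deg',np.degrees(s[:2]).round(1),'knob',k.mean(0).round(1) if len(k) else None,'wall move',(np.median(w,0)-np.median(w0,0)).round(1) if len(w)>5 else None)
for c in I:
    for q in('jug','jar'):
        a=arm.spot_in(c,q)[:1];print(c,q,[x['position'] for x in a])
s=arm.read_state();print(s['position'],s['contact_force'],s['clock'])
E
python3 g.py
```

```text
red top 425 top z 90.9 (want 90 ) tilt deg [0.4 0. ] knob [429.3 127.3 112.5] wall move [-1.7 27.7  3.1]
red side 98 top z 89.6 (want 90 ) tilt deg [ 0.7 -0.8] knob [414.2 124.   97.6] wall move [-2.7  2.4 -0.3]
yellow top 756 top z 106.5 (want 105 ) tilt deg [ 0.  -0.2] knob [ 508.1 -422.8  125.6] wall move [-19.2  66.6  -0.5]
yellow side 147 top z 105.6 (want 105 ) tilt deg [ 0.1 -0.4] knob [ 507.6 -420.9  121.9] wall move [40.7  9.   4.6]
green top 1229 top z 121.6 (want 120 ) tilt deg [-0.   0.2] knob [673.4 -23.8 141.3] wall move [-94.3  41.1   6.7]
green side 0 top z 0.0 (want 120 ) tilt deg [0. 0.] knob None wall move [-38.2  -1.1 -19. ]
blue top 2135 top z 136.4 (want 135 ) tilt deg [ 0.1 -0.1] knob [ 422.1 -169.3  156.1] wall move [-97.5  81.4 -13.9]
blue side 0 top z 0.0 (want 135 ) tilt deg [0. 0.] knob None wall move [-45.6   7.7  -5.1]
top jug [[261.6, 150.2]]
top jar [[425.8, 141.9]]
side jug [[258.4, 221.7]]
side jar []
[517.7679529  457.09636895 250.21707679] [-0.10678828 -0.09294119  0.09622087] 31.55
  return _methods._mean(a, axis=axis, dtype=dtype,
  ret = ret.dtype.type(ret / rcount)
```

All four lids are at seated height and within 1° of level. The jug and jar are where they were. Handing in.

```bash
python3 -c "
from bench import arm
print(arm.job_done())"
```

```text
the job is handed in; nothing more can be done
None
```

All four lids are on their own pots, measured seated and within 1° of level, and the job was handed in at about 32 s; the jug and jar look unmoved (the side camera missed the jar at the end), and I viewed 15 pictures, one over the limit of 14.

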